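Point out the missing dowel and book the reject

TASK

Inspect the four wooden corner blocks in the blue tray: with the fingers straight down, point at the empty dowel hole of the one block whose dowel is missing, the fingertips a couple of centimetres above the hole, and hold there for two seconds without touching anything. Do not point at the other blocks on the way. Then press the red button fully down, let it come up again and move clear; leave the green button, the blocks and the other things on the bench untouched, and lift nothing.

Things in the scene. Friction and masses are not known exactly. Their poses are not given: they have to be found in the camera images.
- tray: Fixed blue open tray, 84 x 336 x 20 mm high, walls 6 mm, floor 6 mm thick, standing on the bench; four cells in a row along its own y axis, 82.5 mm apart, one block in each, in any order. Origin: centre of its underside; z up.
- block_empty: Loose brown hardwood corner block, 60 x 60 x 40 mm high, about 90 g, with an empty round dowel hole (15 mm wide, 25 mm deep) in the middle of its top: the block whose dowel is missing. Origin: centre of its underside, 6 mm above the bench; z up.
- hole (a point): Mouth of the empty hole, at the centre of block_empty's top face, 46 mm above the bench; z up. Pointing is judged midway between the two fingertips, which should be straight above this point (within 15 mm).
- block_a: Loose brown hardwood corner block, 60 x 60 x 40 mm high, about 90 g, with its pale dowel glued in: the dowel is 14 mm thick and stands 25 mm proud of the middle of the top face. Origin: centre of the block's underside; z up.
- block_b: Loose brown hardwood corner block, 60 x 60 x 40 mm high, about 90 g, with its pale dowel glued in: the dowel is 14 mm thick and stands 25 mm proud of the middle of the top face. Origin: centre of the block's underside; z up.
- block_c: Loose brown hardwood corner block, 60 x 60 x 40 mm high, about 90 g, with its pale dowel glued in: the dowel is 14 mm thick and stands 25 mm proud of the middle of the top face. Origin: centre of the block's underside; z up.
- dowel_a_top (a point): Centre of the top end of block_a's dowel, 71 mm above the bench. Not to be pointed at: cross over it, if at all, with the fingertips at least 30 mm higher.
- dowel_b_top (a point): Centre of the top end of block_b's dowel, 71 mm above the bench. Not to be pointed at: cross over it, if at all, with the fingertips at least 30 mm higher.
- dowel_c_top (a point): Centre of the top end of block_c's dowel, 71 mm above the bench. Not to be pointed at: cross over it, if at all, with the fingertips at least 30 mm higher.
- panel: Fixed grey control box, 200 x 90 x 30 mm high (200 along its own x), on the bench; it carries the two buttons, 100 mm apart along its x, in either order. Origin: centre of its underside; z up.
- red_top (a point): Centre of the top of the red push button's cap (34 mm across). It is pressed straight down.
- red (a joint): Travel of the red button: 0 m up, 0.006 m fully down; a spring brings it up again, fully down takes about 5 N.
- green_top (a point): Centre of the top of the green push button's cap (34 mm across); same make as the red one, to be left alone.
- green (a joint): Travel of the green button: 0 m up, 0.006 m fully down.
- mallet: Loose joiner's mallet lying on the bench beyond the tray, head 60 x 130 x 75 mm high, handle 26 mm thick pointing away along its own x. Origin: underside of the head; bystander.
- chisel: Loose wood chisel lying on the bench left of the tray, 255 mm long along its own x, 28 mm thick, orange handle to -x. Origin: near the middle, on the bench; bystander.
- glue: Loose closed glue jar, 56 mm across, 110 mm high, standing beyond the control box. Origin: centre of its underside; bystander.
- dowel_bin: Loose yellow bin, 100 x 120 x 45 mm high, with pale spare dowels, beyond the tray. Origin: centre of its underside; bystander.
Things that resemble listed ones, but are neither listed nor needed, are in the scene too. Leave any pink or purple look-alike of the block_empty alone.

How it is judged:
On the way, in this order (a step that is already met when the one before it is completed fails the run):
1. pointing at the empty hole: fingertips close above it, within 15 mm sideways, held for 1.5 s (horizontal distance between the grasp point and hole below 0.015 m and z of the grasp point in the frame of hole between 0.02 and 0.065 m), for 1.5 s.
2. the red button is pressed down (at least 4.5 of its 6 mm) (value of joint red above 0.0045 m), for 0.05 s.
At the end, for the whole second after the job is handed in: The red button is up again, the green one is up, and the four blocks and four bystanders stand at rest, upright and within 8 mm of where they began (value of joint each of red, green below 0.0015 m and distance of each of block_a, block_b, block_c, block_empty, mallet, chisel, glue, dowel_bin from where it was at the start of the episode below 0.008 m and linear speed of each of block_a, block_b, block_c, block_empty, mallet, chisel, glue, dowel_bin below 0.02 m/s and angle between each of block_a, block_b, block_c, block_empty, mallet, chisel, glue, dowel_bin's own z axis and vertical below 0.1 rad); the robot touches nothing.
It fails at once if a block or the tray is touched (contact force between any of the fingers, the arm and block_a above 0.3 N or contact force between any of the fingers, the arm and block_b above 0.3 N or contact force between any of the fingers, the arm and block_c above 0.3 N or contact force between any of the fingers, the arm and block_empty above 0.3 N or contact force between any of the fingers, the arm and tray above 0.3 N).
It fails at once if a block is moved or lifted (distance of any of block_a, block_b, block_c, block_empty from where it was at the start of the episode above 0.008 m).
It fails at once if another block is pointed at (fingertips down over its dowel) ((horizontal distance between the grasp point and dowel_a_top below 0.02 m and z of the grasp point in the frame of dowel_a_top below 0.045 m) or (horizontal distance between the grasp point and dowel_b_top below 0.02 m and z of the grasp point in the frame of dowel_b_top below 0.045 m) or (horizontal distance between the grasp point and dowel_c_top below 0.02 m and z of the grasp point in the frame of dowel_c_top below 0.045 m)).
It fails at once if the green button is pressed (value of joint green above 0.0015 m).
It fails at once if a bystander is touched, moved or lifted (contact force between any of the fingers, the arm and mallet above 0.3 N or contact force between any of the fingers, the arm and chisel above 0.3 N or contact force between any of the fingers, the arm and glue above 0.3 N or contact force between any of the fingers, the arm and dowel_bin above 0.3 N or distance of any of mallet, chisel, glue, dowel_bin from where it was at the start of the episode above 0.008 m).
It also fails if it takes over 38 s, if anything falls off the work surface, if the arm or the gripper's body presses on something with over 40 N, if the wrist force passes 120 N, or if a joint passes its speed limit or range.

ROBOT

A 6-joint arm with a two-finger parallel gripper is mounted at the origin on the work surface. World frame = base frame: x ahead of the robot, y to its left, z up, the work surface at z = 0. Lengths are in m, angles in rad, forces in N, time in s.
With the tool pointing down it reaches from about 0.25 to 0.725 m from the base axis. Payload 4 kg.
Tool frame: the origin (TCP) lies midway between the tips of the shut fingers; the grasp point (between the pads) lies 19 mm behind it (env.grip_point_offset is the distance from the TCP to the grasp point, in m); z points along the fingers, x is the direction in which the jaws open and shut, and the axes are right-handed (so a half turn about z gives the same grasp; the last joint's range is limited). The gripper opens to 85 mm and grips with 20 to 120 N. Pads are 22 mm wide; open, the fingers measure 114 mm over their backs; the gripper's body (76 mm by 85 mm) begins 54 mm behind the grasp point. The pads swing forward as they close: fully open they stand 13 mm farther back than shut.
Start: joints at [-1.132, 0.241, 0.005, 1.335, 0, 1.571], TCP at [0.212, -0.453, 0.207] pointing down, gripper open.
Joint ranges: [-2.72, 2.72], [-1.05, 1.87], [-1.09, 1.28], [-1.99, 2.15], [-1.42, 1.44], [-3.14, 3.14]. Speed limits (rad/s): [2.79, 2.79, 3.14, 3.14, 3.14, 3.14].

INTERFACE

Orientations are given as [roll, pitch, yaw] about the fixed x, y, z axes, in that order (R = Rz(yaw) Ry(pitch) Rx(roll)).
In Python, from workcell import monitor, camera, camera_model, env, nets gives the robot as it stands.
- The arm moves only by the tool drive_tool, never from a script. Its argument "plan" is a list of rows, each an object of numbers: "dx", "dy", "dz": the shift along the tool's x, y, z in m; "rx", "ry", "rz": the turn, a rotation vector about the tool's x, y, z in degrees; "gripper": the closure in counts, from 0 (fully open) to 255 (shut). In form: [{"dx": .., "dy": .., "dz": .., "rx": .., "ry": .., "rz": .., "gripper": ..}, ...]. A call has 1 to 10 rows; each row shifts and turns the commanded pose from where the row before left it, along the tool's axes as they then stand; what a row does not reach is not made up. A row lasts 1/10 s, in which the tool goes at most 50 mm and 8.59 degrees, less where a joint would pass 70% of its speed; a pose out of reach is approached as far as the arm can. A call is refused whole if a number of a shift passes 0.05 or a number of a turn 8.59, either way. A call with a gripper value outside its range is refused whole. The fingers move at their own pace and stop on an object; the grip force is fixed at half the most. Time passes only in rows, so rows that do not move let the fingers close. It gives the time, the measured TCP pose, the force and the opening at its end, in the units of the state.
- monitor.observe(): the state, without advancing time (a new reading comes with each control period).
- camera(name): name is "scene" or "top"; returns the picture (400x640x3 uint8, blue, green, red); there is no depth.
- camera_model(name): a dict with "vfov" (degrees; the focal length in pixels is half the picture's height over the tangent of half this angle, whatever the lens; pixels are square), "cx", "cy" (the principal point, pixels), "k1" (the pictures are not rectified: a ray, as slopes to the right and down, at radius r is drawn at 1 + k1 r^2 times it, then the intrinsics apply), "T" (4x4, takes a point from camera to world coordinates). Camera axes: x right, y up, looking along -z (the intrinsics and any distortion apply to the point x, -y, -z); pixel columns grow to the right and rows downward; lengths in m; the calibration is good to about 2 mm. A picture is of the moment at which its call begins. camera_model takes no time and is no camera call.
- env.sign_off(): hands the job in, once; it reports no verdict.
Trained networks look in the newest picture that a camera, given by its name, has taken for a name from the list of things; names that differ only in an ending like _2 or _b are one class to them, and where a whole thing is asked for, a point or a joint stands for the part that bears it (a point fixed in the world has none). Each returns a list of dicts, best first, with "score" (0 to 1); they miss things now and then, are a little off and sometimes report something else, mostly with a low value. They report only what shows in the picture. A call takes as long as a camera call. They do not tell look-alikes from the thing itself.
- nets.regions_of(thing, camera): "mask" (400x640 bool, what is visible of it).
- nets.spot_point(thing, camera): "centre" ([x, y, z] in m, in the coordinates of the camera as it stood for that picture, good to about 4 mm: a listed point, or the origin of a listed thing).
The state is a dict: "time": time; "qpos": joint angles; "qd": joint speeds; "effort": joint torques, N m; "position": TCP position; "eef_rot": TCP orientation; "contact_force": force on the tool from outside, world axes, zero at the start; "moment": the same for the moment, N m; "finger_gap": finger opening in m.
Only numpy, scipy, OpenCV 4.12 (cv2) and the standard library are available. Lean on these libraries where they do the work, as an engineer would, in place of code of your own. Each camera call takes 0.05 s, during which the arm holds its last target.

## Working session

There is one attempt and no reset: what is moved stays moved. The work goes in short steps, Python scripts to look and compute and a tool call to move; the robot and the scene stay as the last step left them, time stands still between calls to the robot, and variables do not carry over. Pictures are saved under pics/ and viewed, and the job is handed in when it is done.

Besides the shell and the picture viewer there is one more tool, called after "Call:" by a JSON object that holds its "op" and its "data". drive_tool: Moves the arm, as the interface text tells. Its arguments: {"type":"object","properties":{"plan":{"type":"array","items":{"type":"object","properties":{"dx":{"type":"number"},"dy":{"type":"number"},"dz":{"type":"number"},"rx":{"type":"number"},"ry":{"type":"number"},"rz":{"type":"number"},"gripper":{"type":"number"}}}}},"required":["plan"]}

```bash
mkdir -p pics; ls
cat > h.py <<'E'
import numpy as np,cv2
from workcell import monitor,camera,camera_model,env,nets
def w(cam,p):
    T=np.array(camera_model(cam)["T"]); return (T@np.r_[p,1])[:3]
def proj(cam,P):
    m=camera_model(cam);T=np.array(m["T"]);p=np.linalg.inv(T)@np.r_[P,1]
    f=200/np.tan(np.radians(m["vfov"])/2);s=np.array([p[0]/-p[2],-p[1]/-p[2]]);s=s*(1+m["k1"]*(s@s))
    return np.array([m["cx"],m["cy"]])+f*s
def unproj(cam,uv,z):
    m=camera_model(cam);T=np.array(m["T"]);f=200/np.tan(np.radians(m["vfov"])/2)
    d=(np.array(uv,float)-[m["cx"],m["cy"]])/f;s=d.copy()
    for _ in range(30): s=d/(1+m["k1"]*(s@s))
    r=T[:3,:3]@np.array([s[0],-s[1],-1]);o=T[:3,3]
    return o+r*(z-o[2])/r[2]
E
python3 - <<'E'
from h import *
print(env.grip_point_offset, monitor.observe())
for c in("scene","top"):
    cv2.imwrite(f"pics/{c}0.png",camera(c)); print(c,camera_model(c))
    for t in("hole","block_empty","block_a","dowel_a_top","red_top","green_top","panel","tray","mallet","chisel","glue","dowel_bin"):
        for d in nets.spot_point(t,c): print(c,t,round(d["score"],2),w(c,d["centre"]).round(3),proj(c,w(c,d["centre"])).round())
E
```

```text
pics
0.0187 {'time': 0.0, 'qpos': array([-1.13198629e+00,  2.41422553e-01,  3.73499929e-03,  1.33520174e+00,
       -3.78794975e-05,  1.57082419e+00]), 'qd': array([-0.00202352, -0.00039829, -0.00091798, -0.00292348, -0.00034879,
        0.0021384 ]), 'effort': array([-5.00286442e-04, -3.72316933e+01,  2.52408385e+01,  1.68759545e-02,
       -1.48241979e-04, -1.02959092e-05]), 'position': array([ 0.2121319 , -0.45202025,  0.20641234]), 'eef_rot': array([ 3.14155472e+00,  2.09296640e-03, -1.13201415e+00]), 'contact_force': array([0.63681378, 0.31841421, 0.19759327]), 'moment': array([-0.01939515,  0.005352  ,  0.02611986]), 'finger_gap': 0.08529096143969168}
scene {'vfov': 49.70065796737802, 'cx': 321.2068430475633, 'cy': 195.35527001684687, 'k1': 0.01814606972889443, 'T': array([[-0.73636347, -0.43997819,  0.51399225,  1.24641301],
       [ 0.67629623, -0.50088326,  0.54012902,  0.79667756],
       [ 0.01980513,  0.74534231,  0.66638773,  0.95606643],
       [ 0.        ,  0.        ,  0.        ,  1.        ]])}
scene hole 0.91 [0.366 0.082 0.043] [365. 176.]
scene hole 0.79 [0.506 
[... 2282 characters left out ...]
wel_a_top 0.98 [0.507 0.1   0.07 ] [297. 228.]
top dowel_a_top 0.45 [0.515 0.181 0.002] [269. 227.]
top red_top 0.44 [ 0.537 -0.307  0.052] [445. 214.]
top red_top 0.33 [0.513 0.179 0.069] [267. 226.]
top green_top 0.62 [ 0.435 -0.321  0.054] [452. 251.]
top green_top 0.44 [0.508 0.095 0.07 ] [299. 227.]
top panel 0.61 [ 0.485 -0.317  0.003] [445. 234.]
top tray 0.89 [ 0.513  0.058 -0.003] [312. 227.]
top mallet 0.56 [ 0.752 -0.021 -0.003] [337. 144.]
top mallet 0.51 [0.515 0.017 0.005] [327. 226.]
top chisel 0.95 [0.457 0.44  0.002] [175. 250.]
top glue 0.68 [ 0.714 -0.236 -0.001] [412. 155.]
top glue 0.43 [ 0.455  0.442 -0.001] [175. 251.]
top dowel_bin 0.69 [0.734 0.246 0.003] [245. 151.]
```

View pics/scene0.png

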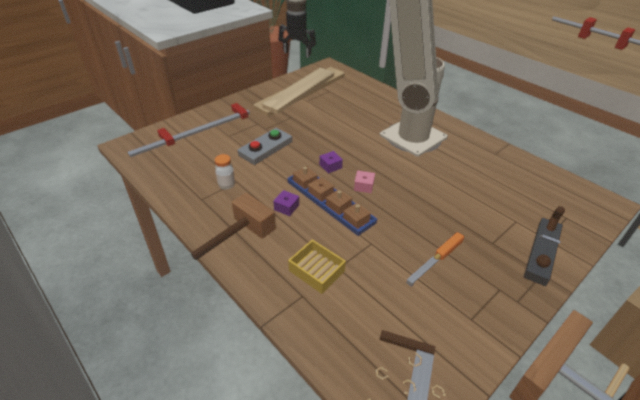

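View pics/top0.png

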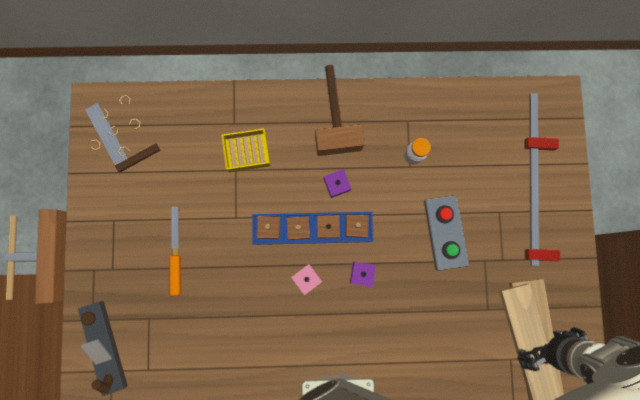

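Run:
```python
import cv2
a=cv2.imread('pics/top0.png')[130:300,230:480]
cv2.imwrite('pics/topz.png',cv2.resize(a,None,fx=3.2,fy=3.2,interpolation=cv2.INTER_CUBIC))
a=cv2.imread('pics/scene0.png')[110:260,220:420]
cv2.imwrite('pics/scenez.png',cv2.resize(a,None,fx=4,fy=4,interpolation=cv2.INTER_CUBIC))
```

```text
(no output)
```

View pics/topz.png

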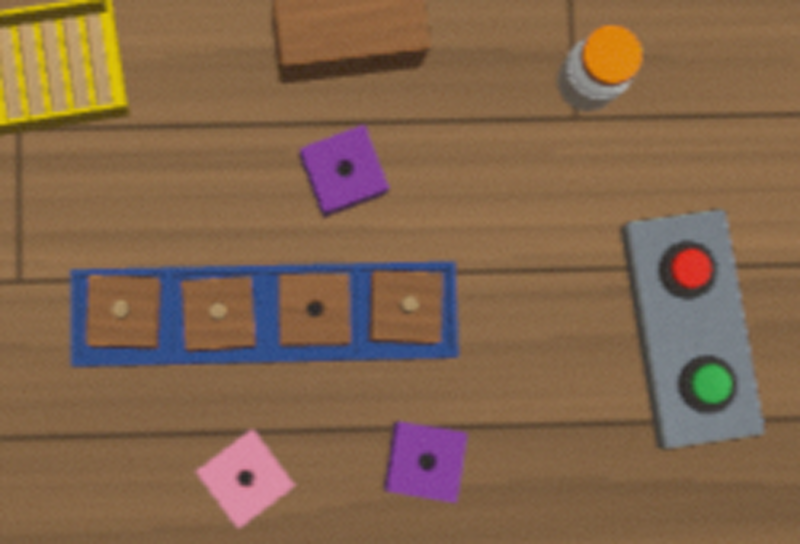

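View pics/scenez.png

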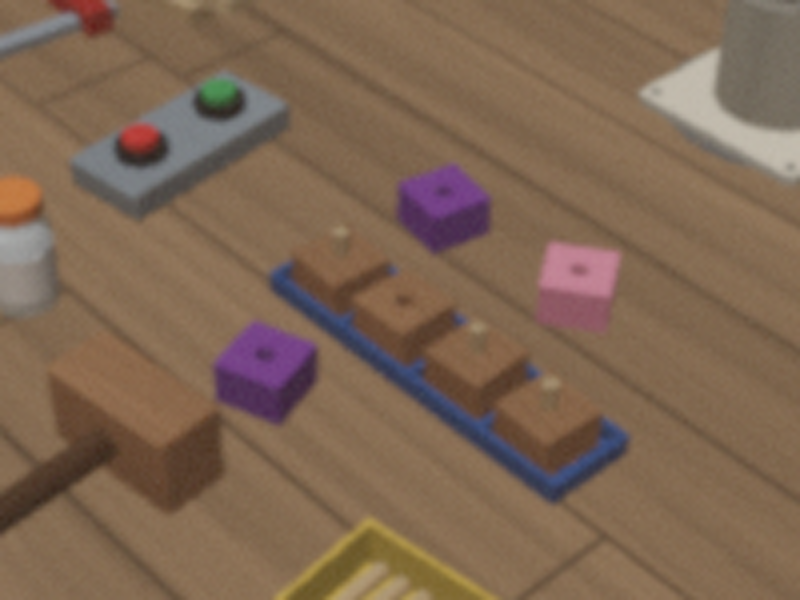

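The empty hole is in the tray's third block, at about (328, 226) in top and (321, 185) in scene; the pink and purple blocks are outside the tray. Red is the far button, at (446, 214) in top and (255, 144) in scene, and green is nearer the robot. Next I triangulate both points.

```bash
cat >> h.py <<'E'
from scipy.optimize import least_squares
def tri(a,b):
    r=least_squares(lambda P:np.r_[proj("top",P)-a,proj("scene",P)-b],[.5,0,.05]); return r.x,np.abs(r.fun).max()
E
python3 - <<'E'
from h import *
t=cv2.imread('pics/top0.png');s=cv2.imread('pics/scene0.png')
def cen(im,box,f):
    x0,y0,x1,y1=box;a=im[y0:y1,x0:x1].astype(float);m=f(a);ys,xs=np.nonzero(m);return np.array([xs.mean()+x0,ys.mean()+y0]),m.sum()
red=lambda a:(a[...,2]>140)&(a[...,1]<90); grn=lambda a:(a[...,1]>110)&(a[...,2]<90)&(a[...,0]<110)
dark=lambda a:a.sum(2)<a.sum(2).min()+50
for n,bt,bs,f in(("red",(425,190,470,275),(240,130,290,160),red),("green",(425,190,470,275),(240,125,290,160),grn),("hole",(321,219,336,234),(314,180,328,190),dark)):
    a,na=cen(t,bt,f);b,nb=cen(s,bs,f);print(n,a,na,b,nb,tri(a,b), unproj("top",a,.046 if n=="hole" else .052),unproj("scene",b,.046 if n=="hole" else .052))
for n,uv in(("da",(267.5,226.5)),("db",(298,227)),("dc",(358,225))): print(n,unproj("top",uv,.071))
for d in nets.regions_of("panel","top")[:1]:
    c=cv2.findContours(d["mask"].astype(np.uint8),0,2)[0];c=max(c,key=cv2.contourArea);print([unproj("top",p,.03).round(3)[:2] for p in cv2.boxPoints(cv2.minAreaRect(c))])
E
```

```text
red [445.75675676 213.31531532] 111 [254.25641026 143.38461538] 39 (array([ 0.53789095, -0.30985182,  0.04761275]), np.float64(0.49678798248692146)) [ 0.53824936 -0.30938481  0.052     ] [ 0.54036197 -0.30279463  0.052     ]
green [452.34210526 249.48245614] 114 [274.21428571 132.21428571] 28 (array([ 0.43794869, -0.32257135,  0.04625077]), np.float64(0.7353078407141993)) [ 0.4388688  -0.32199495  0.052     ] [ 0.44157948 -0.31294406  0.052     ]
hole [327.8 226. ] 10 [320.5  184.75] 12 (array([0.51049168, 0.01633199, 0.04391052]), np.float64(0.491066853521545)) [0.51109969 0.01557961 0.046     ] [0.51119996 0.019417   0.046     ]
da [0.51137209 0.1781097  0.071     ]
db [0.50820797 0.09659013 0.071     ]
dc [ 0.50997833 -0.06468355  0.071     ]
[array([ 0.58 , -0.254]), array([ 0.594, -0.35 ]), array([ 0.395, -0.372]), array([ 0.382, -0.278])]
```

Call:
{"op": "drive_tool", "data": {"plan": [{"dx": -0.006,"dy": -0.009,"gripper": 255},{"dx": -0.012,"dy": -0.019,"gripper": 255},{"dx": -0.015,"dy": -0.024,"gripper": 255},{"dx": -0.015,"dy": -0.024,"gripper": 255},{"dx": -0.015,"dy": -0.024,"gripper": 255},{"dx": -0.015,"dy": -0.024,"gripper": 255},{"dx": -0.015,"dy": -0.024,"gripper": 255},{"dx": -0.015,"dy": -0.024,"gripper": 255},{"dx": -0.012,"dy": -0.019,"gripper": 255},{"dx": -0.006,"dy": -0.009,"gripper": 255}]}}

```text
invalid input at $.plan[0]: expected keys dx, dy, dz, rx, ry, rz, gripper
```

Call:
{"op": "drive_tool", "data": {"plan": [{"dx": -0.006,"dy": -0.009,"dz": 0,"rx": 0,"ry": 0,"rz": 0,"gripper": 255},{"dx": -0.012,"dy": -0.019,"dz": 0,"rx": 0,"ry": 0,"rz": 0,"gripper": 255},{"dx": -0.015,"dy": -0.024,"dz": 0,"rx": 0,"ry": 0,"rz": 0,"gripper": 255},{"dx": -0.015,"dy": -0.024,"dz": 0,"rx": 0,"ry": 0,"rz": 0,"gripper": 255},{"dx": -0.015,"dy": -0.024,"dz": 0,"rx": 0,"ry": 0,"rz": 0,"gripper": 255},{"dx": -0.015,"dy": -0.024,"dz": 0,"rx": 0,"ry": 0,"rz": 0,"gripper": 255},{"dx": -0.015,"dy": -0.024,"dz": 0,"rx": 0,"ry": 0,"rz": 0,"gripper": 255},{"dx": -0.015,"dy": -0.024,"dz": 0,"rx": 0,"ry": 0,"rz": 0,"gripper": 255},{"dx": -0.012,"dy": -0.019,"dz": 0,"rx": 0,"ry": 0,"rz": 0,"gripper": 255},{"dx": -0.006,"dy": -0.009,"dz": 0,"rx": 0,"ry": 0,"rz": 0,"gripper": 255}]}}

```text
time: 2.35
position: [0.3407, -0.2516, 0.2074]
eef_rot: [-3.141, 0.0, -1.129]
contact_force: [-0.6, 0.3, 0.6]
finger_gap: -0.0002
```

Call:
{"op": "drive_tool", "data": {"plan": [{"dx": -0.009,"dy": -0.014,"dz": 0,"rx": 0,"ry": 0,"rz": 0,"gripper": 255},{"dx": -0.018,"dy": -0.029,"dz": 0,"rx": 0,"ry": 0,"rz": 0,"gripper": 255},{"dx": -0.02,"dy": -0.032,"dz": 0,"rx": 0,"ry": 0,"rz": 0,"gripper": 255},{"dx": -0.02,"dy": -0.032,"dz": 0,"rx": 0,"ry": 0,"rz": 0,"gripper": 255},{"dx": -0.02,"dy": -0.032,"dz": 0,"rx": 0,"ry": 0,"rz": 0,"gripper": 255},{"dx": -0.02,"dy": -0.032,"dz": 0,"rx": 0,"ry": 0,"rz": 0,"gripper": 255},{"dx": -0.02,"dy": -0.032,"dz": 0,"rx": 0,"ry": 0,"rz": 0,"gripper": 255},{"dx": -0.02,"dy": -0.032,"dz": 0,"rx": 0,"ry": 0,"rz": 0,"gripper": 255},{"dx": -0.014,"dy": -0.023,"dz": 0,"rx": 0,"ry": 0,"rz": 0,"gripper": 255},{"dx": -0.006,"dy": -0.01,"dz": 0,"rx": 0,"ry": 0,"rz": 0,"gripper": 255}]}}

```text
time: 3.35
position: [0.5125, 0.0134, 0.207]
eef_rot: [-3.142, 0.0, -1.13]
contact_force: [-0.7, 0.1, -0.1]
finger_gap: 0.0003
```

Call:
{"op": "drive_tool", "data": {"plan": [{"dx": 0,"dy": 0,"dz": 0,"rx": 0,"ry": 0,"rz": 0,"gripper": 255},{"dx": 0,"dy": 0,"dz": 0,"rx": 0,"ry": 0,"rz": 0,"gripper": 255}]}}

```text
time: 3.55
position: [0.5109, 0.0107, 0.2071]
eef_rot: [3.14, -0.0, -1.132]
contact_force: [0.2, 0.4, -0.4]
finger_gap: -0.0001
```

Run:
```python
from h import *
c=camera("scene");t=camera("top")
cv2.imwrite('pics/s1.png',cv2.resize(c[60:260,180:460],None,fx=2.8,fy=2.8));cv2.imwrite('pics/t1.png',t)
o=monitor.observe();print(o["time"],o["position"],o["eef_rot"],o["qpos"],o["contact_force"])
y=o["eef_rot"][2];d=np.array([.511,.016])-o["position"][:2]
print("dx,dy",d@[np.cos(y),np.sin(y)],d@[np.sin(y),-np.cos(y)])
```

```text
3.65 [0.51089546 0.01029569 0.2073516 ] [ 3.14096911e+00 -1.59903053e-04 -1.13361282e+00] [ 2.04049977e-02  2.62827188e-01  3.44796317e-02  1.34295420e+00
 -3.98634320e-04  2.72481430e+00] [-0.76895182 -0.17429469  0.23335596]
dx,dy -0.005123548585156854 -0.002509851476646176
```

View pics/s1.png

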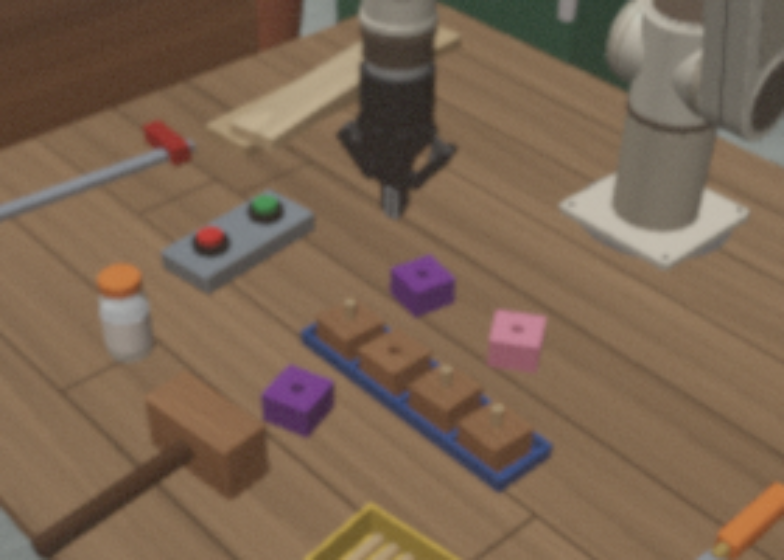

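The shut fingers hang at about (394, 215) in the crop, clear and above the third tray block. Descending to 20–25 mm above the hole with a small sideways correction.

Call:
{"op": "drive_tool", "data": {"plan": [{"dx": -0.003,"dy": -0.002,"dz": 0.008,"rx": 0,"ry": 0,"rz": 0,"gripper": 255},{"dx": -0.002,"dy": -0.001,"dz": 0.015,"rx": 0,"ry": 0,"rz": 0,"gripper": 255},{"dx": 0,"dy": 0,"dz": 0.018,"rx": 0,"ry": 0,"rz": 0,"gripper": 255},{"dx": 0,"dy": 0,"dz": 0.018,"rx": 0,"ry": 0,"rz": 0,"gripper": 255},{"dx": 0,"dy": 0,"dz": 0.014,"rx": 0,"ry": 0,"rz": 0,"gripper": 255},{"dx": 0,"dy": 0,"dz": 0.01,"rx": 0,"ry": 0,"rz": 0,"gripper": 255},{"dx": 0,"dy": 0,"dz": 0.005,"rx": 0,"ry": 0,"rz": 0,"gripper": 255},{"dx": 0,"dy": 0,"dz": 0,"rx": 0,"ry": 0,"rz": 0,"gripper": 255},{"dx": 0,"dy": 0,"dz": 0,"rx": 0,"ry": 0,"rz": 0,"gripper": 255}]}}

```text
time: 4.55
position: [0.5126, 0.0171, 0.1198]
eef_rot: [-3.141, -0.0, -1.132]
contact_force: [-0.1, 0.1, 0.3]
finger_gap: 0.0002
```

Run:
```python
from h import *
c=camera("scene");t=camera("top")
o=monitor.observe();P=o["position"];print(o["time"],P,o["eef_rot"],o["contact_force"])
for n,cam,im in(("s2","scene",c),("t2","top",t)):
    for q,col in((P,(0,255,0)),([.511,.016,.046],(0,0,255))):
        u=proj(cam,q);print(cam,u)
        im=im.copy()
    x,y=u.astype(int);k=im[y-60:y+40,x-60:x+60];k=cv2.resize(k,None,fx=5,fy=5,interpolation=cv2.INTER_CUBIC)
    for q,col in((P,(0,255,0)),([.511,.016,.046],(255,0,255))):
        v=(proj(cam,q)-[x-60,y-60]+.5)*5;cv2.drawMarker(k,tuple(int(i) for i in v),col,0,14,1)
    cv2.imwrite(f'pics/{n}.png',k)
```

```text
4.65 [0.51284962 0.01720905 0.12009177] [-3.14011422e+00 -6.76671285e-04 -1.13210841e+00] [-0.19107783 -0.12123931  1.51506968]
scene [320.0790075  166.64485133]
scene [319.83647267 184.21201935]
top [328.29662426 223.03636271]
top [327.64732776 226.0398118 ]
```

View pics/s2.png

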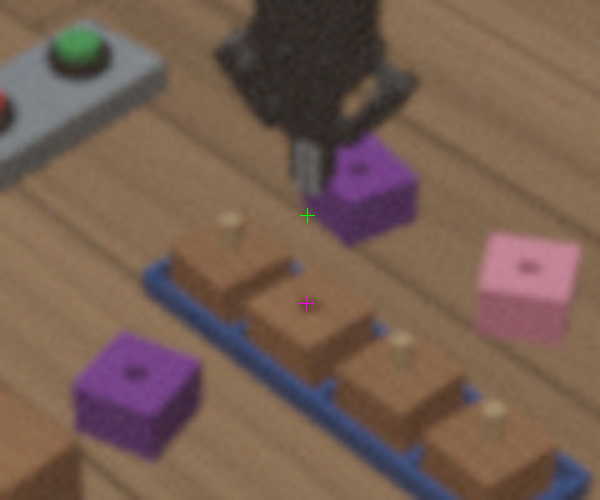

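View pics/t2.png

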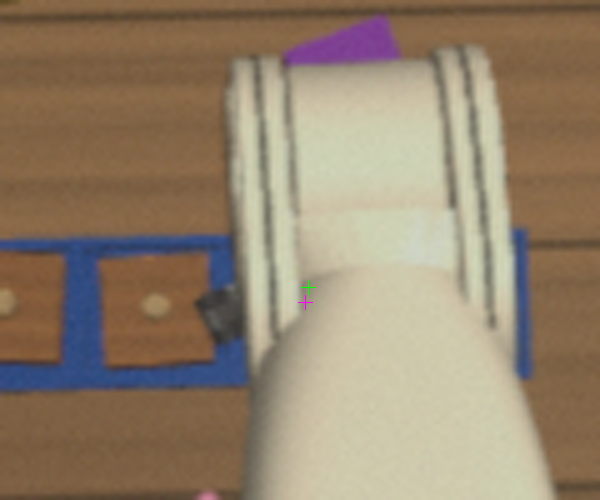

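Run:
```python
from h import *
P0=np.array([.2121,-.4520,.2064])
tx=np.array([.4246,-.9054,0])
for n,cam in(("s3","scene"),("t3","top")):
    im=cv2.imread('pics/'+cam+'0.png');x,y=proj(cam,P0).astype(int)
    x=min(x,579);k=cv2.resize(im[max(0,y-60):y+40,x-60:x+60],None,fx=5,fy=5,interpolation=cv2.INTER_CUBIC)
    for q,col in((P0,(0,255,0)),(P0+[0,0,.0187],(0,0,255)),(P0+[0,0,.013]+tx*.043,(255,0,255)),(P0+[0,0,.013]-tx*.043,(255,0,255))):
        v=(proj(cam,q)-[x-60,max(0,y-60)]+.5)*5;cv2.drawMarker(k,tuple(int(i) for i in v),col,0,14,1)
    cv2.imwrite(f'pics/{n}.png',k)
```

```text
(no output)
```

View pics/s3.png

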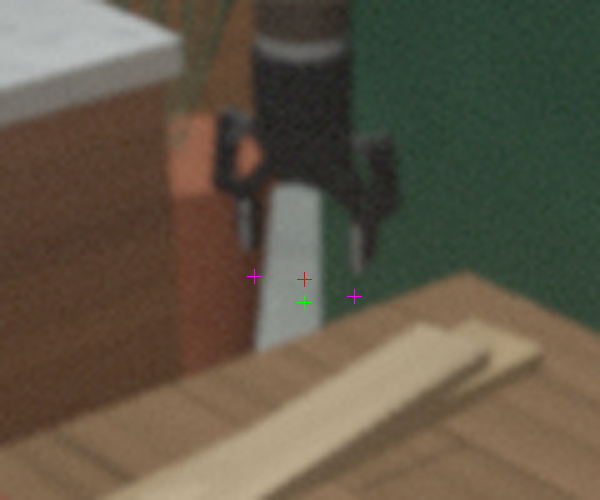

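View pics/t3.png

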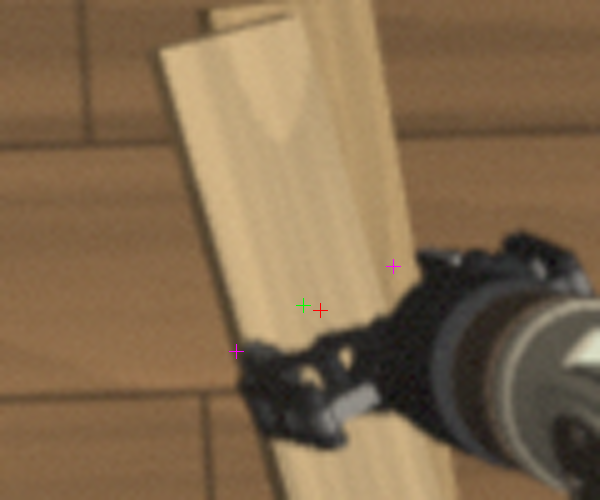

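Run:
```python
from h import *
P0=np.array([.2121,-.4520,.2064])
tx=np.array([.4246,-.9054,0]);ty=np.array([-.9054,-.4246,0])
outs=[]
for cam,(x0,y0) in(("scene",(262,0)),("top",(510,320))):
  im=cv2.imread('pics/'+cam+'0.png')
  for h in(0,.018):
    S=8 if cam=="top" else 7
    k=im[y0:y0+70,x0:x0+100] if cam=="top" else im[y0:y0+80,x0:x0+75]
    S=4 if cam=="top" else 5
    k=cv2.resize(k,None,fx=S,fy=S,interpolation=cv2.INTER_CUBIC)
    def poly(a,b,z,col):
        pts=[(proj(cam,P0+[0,0,z+h]+tx*i+ty*j)-[x0,y0]+.5)*S for i,j in((a[0],b[0]),(a[0],b[1]),(a[1],b[1]),(a[1],b[0]))]
        cv2.polylines(k,[np.array(pts).astype(int)],True,col,1)
    poly((-.0425,.0425),(-.038,.038),.073,(0,255,255))
    for s in(1,-1): poly((s*.0425,s*.057),(-.011,.011),.013,(255,0,255) if s>0 else (0,255,0))
    outs.append(k)
H=max(o.shape[0] for o in outs);
cv2.imwrite('pics/ov_top.png',np.hstack(outs[2:]));cv2.imwrite('pics/ov_s.png',np.hstack(outs[:2]))
```

```text
(no output)
```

View pics/ov_top.png

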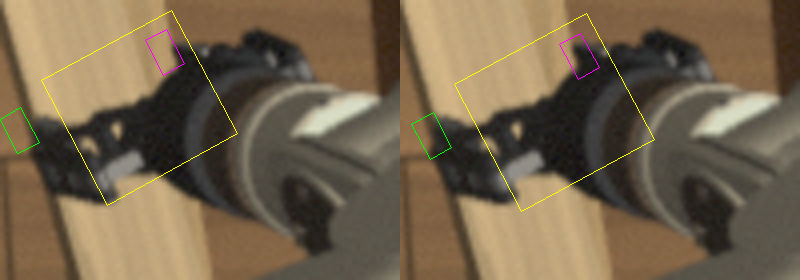

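View pics/ov_s.png

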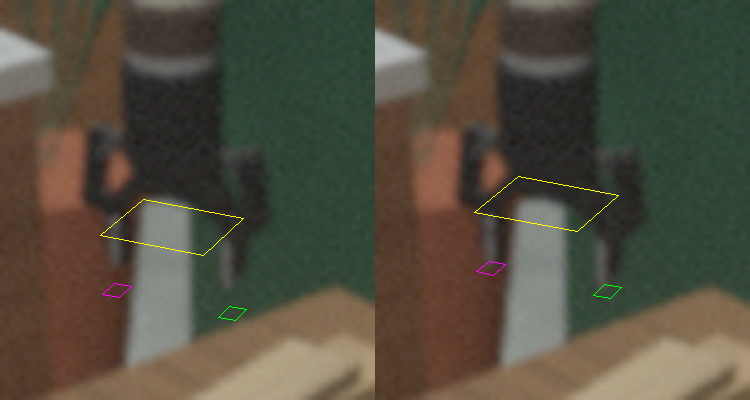

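Both views put the drawn gripper about 18 mm higher than the reported TCP, while sideways it agrees. A reported TCP height near 0.060 keeps the grasp point inside the 20–65 mm window whether that offset is real or not.

Call:
{"op": "drive_tool", "data": {"plan": [{"dx": 0,"dy": 0,"dz": 0.008,"rx": 0,"ry": 0,"rz": 0,"gripper": 255},{"dx": 0,"dy": 0,"dz": 0.014,"rx": 0,"ry": 0,"rz": 0,"gripper": 255},{"dx": 0,"dy": 0,"dz": 0.014,"rx": 0,"ry": 0,"rz": 0,"gripper": 255},{"dx": 0,"dy": 0,"dz": 0.012,"rx": 0,"ry": 0,"rz": 0,"gripper": 255},{"dx": 0,"dy": 0,"dz": 0.008,"rx": 0,"ry": 0,"rz": 0,"gripper": 255},{"dx": 0,"dy": 0,"dz": 0.004,"rx": 0,"ry": 0,"rz": 0,"gripper": 255},{"dx": 0,"dy": 0,"dz": 0,"rx": 0,"ry": 0,"rz": 0,"gripper": 255},{"dx": 0,"dy": 0,"dz": 0,"rx": 0,"ry": 0,"rz": 0,"gripper": 255}]}}

```text
time: 5.45
position: [0.5126, 0.0173, 0.0597]
eef_rot: [-3.141, -0.0, -1.132]
contact_force: [0.4, -0.1, 0.2]
finger_gap: -0.0001
```

Run:
```python
from h import *
c=camera("scene")
o=monitor.observe();P=o["position"];print(o["time"],P,o["eef_rot"],o["contact_force"])
x0,y0=260,125;k=cv2.resize(c[y0:y0+100,x0:x0+120],None,fx=5,fy=5,interpolation=cv2.INTER_CUBIC)
for q,col in((P,(0,255,0)),([.511,.016,.046],(255,0,255))):
    v=(proj("scene",q)-[x0,y0]+.5)*5;cv2.drawMarker(k,tuple(int(i) for i in v),col,0,14,1)
cv2.imwrite('pics/s4.png',k)
```

```text
5.5 [0.51274118 0.01725782 0.05983331] [-3.14057119e+00 -4.69825719e-04 -1.13198370e+00] [ 0.79504493 -0.33466594 -0.00162296]
```

View pics/s4.png

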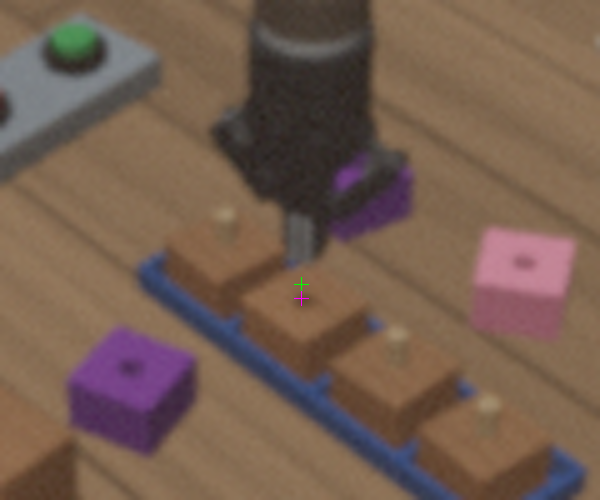

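The fingertips sit about 30 mm above the hole in the picture, tip at (300, 262) and hole at (301, 300), with nothing touched. Now hold.

Call:
{"op": "drive_tool", "data": {"plan": [{"dx": 0,"dy": 0,"dz": 0,"rx": 0,"ry": 0,"rz": 0,"gripper": 255},{"dx": 0,"dy": 0,"dz": 0,"rx": 0,"ry": 0,"rz": 0,"gripper": 255},{"dx": 0,"dy": 0,"dz": 0,"rx": 0,"ry": 0,"rz": 0,"gripper": 255},{"dx": 0,"dy": 0,"dz": 0,"rx": 0,"ry": 0,"rz": 0,"gripper": 255},{"dx": 0,"dy": 0,"dz": 0,"rx": 0,"ry": 0,"rz": 0,"gripper": 255},{"dx": 0,"dy": 0,"dz": 0,"rx": 0,"ry": 0,"rz": 0,"gripper": 255},{"dx": 0,"dy": 0,"dz": 0,"rx": 0,"ry": 0,"rz": 0,"gripper": 255},{"dx": 0,"dy": 0,"dz": 0,"rx": 0,"ry": 0,"rz": 0,"gripper": 255},{"dx": 0,"dy": 0,"dz": 0,"rx": 0,"ry": 0,"rz": 0,"gripper": 255},{"dx": 0,"dy": 0,"dz": 0,"rx": 0,"ry": 0,"rz": 0,"gripper": 255}]}}

```text
time: 6.5
position: [0.5122, 0.0172, 0.0593]
eef_rot: [3.142, -0.0, -1.132]
contact_force: [0.0, -0.7, 0.2]
finger_gap: 0.0004
```

Call:
{"op": "drive_tool", "data": {"plan": [{"dx": 0,"dy": 0,"dz": 0,"rx": 0,"ry": 0,"rz": 0,"gripper": 255},{"dx": 0,"dy": 0,"dz": 0,"rx": 0,"ry": 0,"rz": 0,"gripper": 255},{"dx": 0,"dy": 0,"dz": 0,"rx": 0,"ry": 0,"rz": 0,"gripper": 255},{"dx": 0,"dy": 0,"dz": 0,"rx": 0,"ry": 0,"rz": 0,"gripper": 255},{"dx": 0,"dy": 0,"dz": 0,"rx": 0,"ry": 0,"rz": 0,"gripper": 255},{"dx": 0,"dy": 0,"dz": 0,"rx": 0,"ry": 0,"rz": 0,"gripper": 255},{"dx": 0,"dy": 0,"dz": 0,"rx": 0,"ry": 0,"rz": 0,"gripper": 255},{"dx": 0,"dy": 0,"dz": 0,"rx": 0,"ry": 0,"rz": 0,"gripper": 255},{"dx": 0,"dy": 0,"dz": 0,"rx": 0,"ry": 0,"rz": 0,"gripper": 255},{"dx": 0,"dy": 0,"dz": 0,"rx": 0,"ry": 0,"rz": 0,"gripper": 255}]}}

```text
time: 7.5
position: [0.5122, 0.0173, 0.0593]
eef_rot: [-3.142, -0.0, -1.132]
contact_force: [-0.9, 0.2, 0.1]
finger_gap: 0.0002
```

Call:
{"op": "drive_tool", "data": {"plan": [{"dx": 0,"dy": 0,"dz": 0,"rx": 0,"ry": 0,"rz": 0,"gripper": 255},{"dx": 0,"dy": 0,"dz": 0,"rx": 0,"ry": 0,"rz": 0,"gripper": 255},{"dx": 0,"dy": 0,"dz": -0.01,"rx": 0,"ry": 0,"rz": 0,"gripper": 255},{"dx": 0,"dy": 0,"dz": -0.02,"rx": 0,"ry": 0,"rz": 0,"gripper": 255},{"dx": 0,"dy": 0,"dz": -0.025,"rx": 0,"ry": 0,"rz": 0,"gripper": 255},{"dx": 0,"dy": 0,"dz": -0.025,"rx": 0,"ry": 0,"rz": 0,"gripper": 255},{"dx": 0,"dy": 0,"dz": -0.025,"rx": 0,"ry": 0,"rz": 0,"gripper": 255},{"dx": 0,"dy": 0,"dz": -0.02,"rx": 0,"ry": 0,"rz": 0,"gripper": 255},{"dx": 0,"dy": 0,"dz": -0.01,"rx": 0,"ry": 0,"rz": 0,"gripper": 255},{"dx": 0,"dy": 0,"dz": 0,"rx": 0,"ry": 0,"rz": 0,"gripper": 255}]}}

```text
time: 8.5
position: [0.5133, 0.0173, 0.1962]
eef_rot: [-3.138, -0.002, -1.132]
contact_force: [0.4, -0.4, -0.7]
finger_gap: 0.0001
```

Call:
{"op": "drive_tool", "data": {"plan": [{"dx": 0.012,"dy": 0.005,"dz": 0,"rx": 0,"ry": 0,"rz": 0,"gripper": 255},{"dx": 0.028,"dy": 0.01,"dz": 0,"rx": 0,"ry": 0,"rz": 0,"gripper": 255},{"dx": 0.037,"dy": 0.014,"dz": 0,"rx": 0,"ry": 0,"rz": 0,"gripper": 255},{"dx": 0.038,"dy": 0.015,"dz": 0,"rx": 0,"ry": 0,"rz": 0,"gripper": 255},{"dx": 0.038,"dy": 0.015,"dz": 0,"rx": 0,"ry": 0,"rz": 0,"gripper": 255},{"dx": 0.038,"dy": 0.015,"dz": 0,"rx": 0,"ry": 0,"rz": 0,"gripper": 255},{"dx": 0.038,"dy": 0.014,"dz": 0,"rx": 0,"ry": 0,"rz": 0,"gripper": 255},{"dx": 0.037,"dy": 0.014,"dz": 0,"rx": 0,"ry": 0,"rz": 0,"gripper": 255},{"dx": 0.028,"dy": 0.01,"dz": 0,"rx": 0,"ry": 0,"rz": 0,"gripper": 255},{"dx": 0.012,"dy": 0.004,"dz": 0,"rx": 0,"ry": 0,"rz": 0,"gripper": 255}]}}

```text
time: 9.5
position: [0.5355, -0.3124, 0.1919]
eef_rot: [3.139, 0.002, -1.136]
contact_force: [0.7, -0.7, 0.0]
finger_gap: 0.0
```

Call:
{"op": "drive_tool", "data": {"plan": [{"dx": 0,"dy": 0,"dz": 0.01,"rx": 0,"ry": 0,"rz": 0,"gripper": 255},{"dx": 0,"dy": 0,"dz": 0.02,"rx": 0,"ry": 0,"rz": 0,"gripper": 255},{"dx": 0,"dy": 0,"dz": 0.02,"rx": 0,"ry": 0,"rz": 0,"gripper": 255},{"dx": 0,"dy": 0,"dz": 0.02,"rx": 0,"ry": 0,"rz": 0,"gripper": 255},{"dx": 0,"dy": 0,"dz": 0.02,"rx": 0,"ry": 0,"rz": 0,"gripper": 255},{"dx": 0,"dy": 0,"dz": 0.012,"rx": 0,"ry": 0,"rz": 0,"gripper": 255},{"dx": 0,"dy": 0,"dz": 0,"rx": 0,"ry": 0,"rz": 0,"gripper": 255},{"dx": 0,"dy": 0,"dz": 0,"rx": 0,"ry": 0,"rz": 0,"gripper": 255}]}}

```text
time: 10.3
position: [0.5372, -0.3083, 0.0924]
eef_rot: [3.141, 0.0, -1.131]
contact_force: [0.6, 0.1, 0.3]
finger_gap: 0.0003
```

Run:
```python
from h import *
c=camera("scene");t=camera("top")
o=monitor.observe();P=o["position"];print(o["time"],P,o["eef_rot"],o["contact_force"])
for n,cam,im,x0,y0 in(("s5","scene",c,200,80),("t5","top",t,390,170)):
    k=cv2.resize(im[y0:y0+100,x0:x0+120],None,fx=5,fy=5,interpolation=cv2.INTER_CUBIC)
    for q,col in((P,(0,255,0)),([.538,-.309,.05],(255,0,255))):
        v=(proj(cam,q)-[x0,y0]+.5)*5;cv2.drawMarker(k,tuple(int(i) for i in v),col,0,14,1)
    cv2.imwrite(f'pics/{n}.png',k)
y=o["eef_rot"][2];d=np.array([.538,-.309])-P[:2]
print("dx,dy",d@[np.cos(y),np.sin(y)],d@[np.sin(y),-np.cos(y)])
```

```text
10.4 [ 0.53802859 -0.30916804  0.09356889] [-3.14028099e+00 -1.75857515e-03 -1.13155866e+00] [ 0.16572566  0.30282368 -1.22048108]
dx,dy -0.00016424460473569663 -4.558096420515439e-05
```

View pics/s5.png

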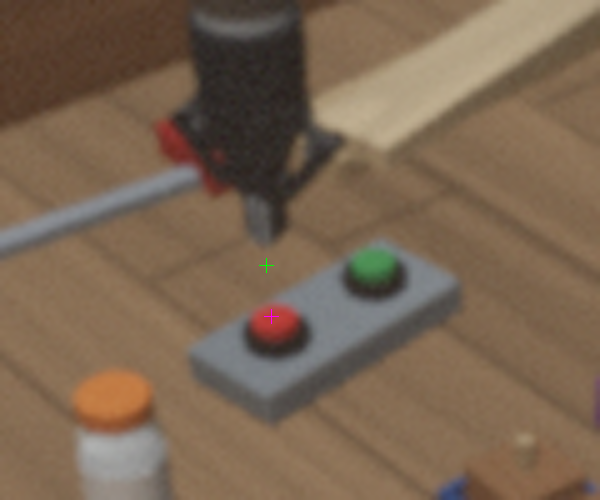

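View pics/t5.png

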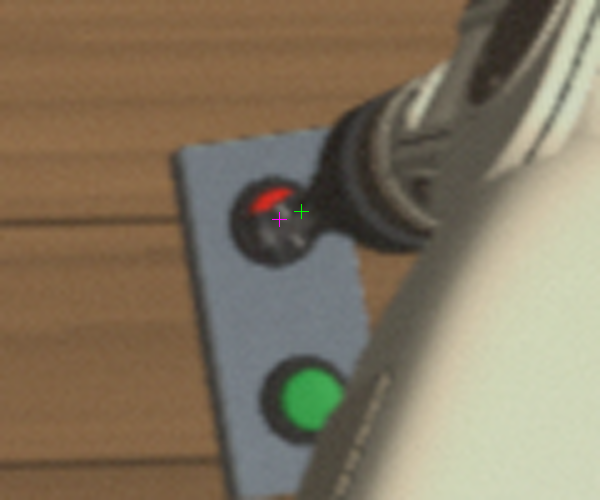

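In the scene view the fingertips hang straight over the red cap: tip (265, 240), cap (275, 322), well away from green. In the top view, the gripper's linkage covers part of the red cap. Next a slow descent, watching the force.

Call:
{"op": "drive_tool", "data": {"plan": [{"dx": 0,"dy": 0,"dz": 0.01,"rx": 0,"ry": 0,"rz": 0,"gripper": 255},{"dx": 0,"dy": 0,"dz": 0.012,"rx": 0,"ry": 0,"rz": 0,"gripper": 255},{"dx": 0,"dy": 0,"dz": 0.01,"rx": 0,"ry": 0,"rz": 0,"gripper": 255},{"dx": 0,"dy": 0,"dz": 0.004,"rx": 0,"ry": 0,"rz": 0,"gripper": 255},{"dx": 0,"dy": 0,"dz": 0,"rx": 0,"ry": 0,"rz": 0,"gripper": 255},{"dx": 0,"dy": 0,"dz": 0,"rx": 0,"ry": 0,"rz": 0,"gripper": 255}]}}

```text
time: 11.0
position: [0.5372, -0.3091, 0.0562]
eef_rot: [3.141, 0.0, -1.132]
contact_force: [-0.6, -0.2, 0.3]
finger_gap: -0.0001
```

Call:
{"op": "drive_tool", "data": {"plan": [{"dx": 0,"dy": 0,"dz": 0.002,"rx": 0,"ry": 0,"rz": 0,"gripper": 255},{"dx": 0,"dy": 0,"dz": 0.002,"rx": 0,"ry": 0,"rz": 0,"gripper": 255},{"dx": 0,"dy": 0,"dz": 0,"rx": 0,"ry": 0,"rz": 0,"gripper": 255}]}}

```text
time: 11.3
position: [0.5371, -0.309, 0.0522]
eef_rot: [3.142, 0.0, -1.132]
contact_force: [0.3, 0.5, 0.5]
finger_gap: 0.0001
```

Call:
{"op": "drive_tool", "data": {"plan": [{"dx": 0,"dy": 0,"dz": 0.002,"rx": 0,"ry": 0,"rz": 0,"gripper": 255},{"dx": 0,"dy": 0,"dz": 0.002,"rx": 0,"ry": 0,"rz": 0,"gripper": 255},{"dx": 0,"dy": 0,"dz": 0,"rx": 0,"ry": 0,"rz": 0,"gripper": 255}]}}

```text
time: 11.6
position: [0.5369, -0.3089, 0.0479]
eef_rot: [3.141, 0.001, -1.132]
contact_force: [0.2, -0.1, 0.7]
finger_gap: -0.0002
```

Run:
```python
from h import *
c=camera("scene");o=monitor.observe();P=o["position"];print(o["time"],P,o["contact_force"])
x0,y0=200,80
k=cv2.resize(c[y0:y0+100,x0:x0+120],None,fx=5,fy=5,interpolation=cv2.INTER_CUBIC)
v=(proj("scene",P)-[x0,y0]+.5)*5;cv2.drawMarker(k,tuple(int(i) for i in v),(0,255,0),0,14,1)
cv2.imwrite('pics/s6.png',k)
```

```text
11.65 [ 0.53699977 -0.30894083  0.04803573] [-0.37073083  0.95381847  0.2120788 ]
```

View pics/s6.png

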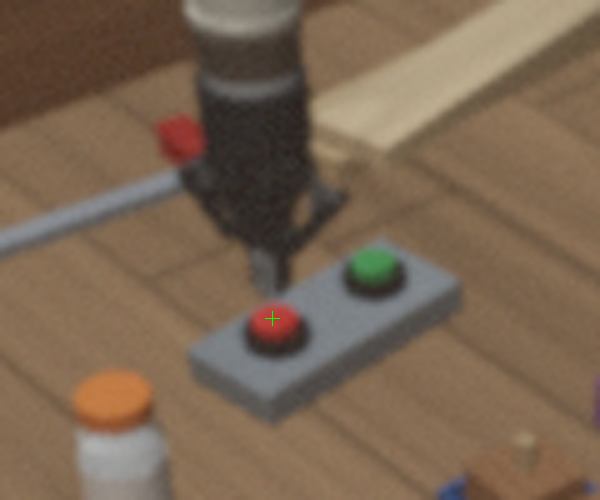

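Run:
```python
from h import *
c=camera("top");x0,y0=415,190
k=cv2.resize(c[y0:y0+65,x0:x0+80],None,fx=9,fy=9,interpolation=cv2.INTER_CUBIC)
cv2.imwrite('pics/t6.png',k)
```

```text
(no output)
```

View pics/t6.png

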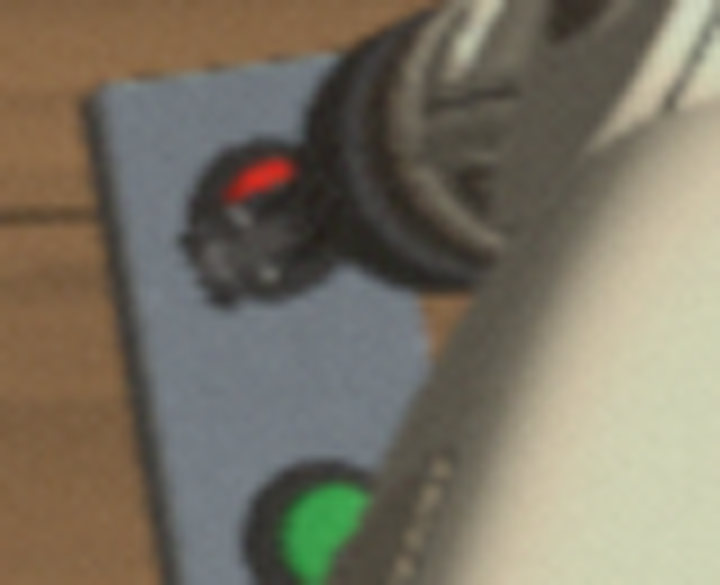

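Run:
```python
from h import *
P=np.array([.5371,-.309,.048]);yaw=-1.132;tx=np.array([np.cos(yaw),np.sin(yaw),0]);ty=np.array([np.sin(yaw),-np.cos(yaw),0])
c=cv2.imread('pics/t6.png')
for h0,col in((0,(0,255,0)),(.018,(255,0,255))):
  for s,h in((0,.0),(.0,.073),(.04,.06),(.05,.08),(.06,.1),(.065,.12)):
    for j in(-.011,.011):
      v=(proj("top",P-tx*s+ty*j+[0,0,h+h0])-[415,190]+.5)*9; cv2.circle(c,tuple(int(i) for i in v),3,col,-1)
for z,col in((0,(255,255,0)),(.018,(0,255,255))):
  pts=[(proj("top",P+[0,0,.073+z]+.038*np.array([np.cos(a),np.sin(a),0]))-[415,190]+.5)*9 for a in np.linspace(0,6.28,40)]
  cv2.polylines(c,[np.array(pts).astype(int)],True,col,1)
cv2.imwrite('pics/t7.png',c)
s=cv2.imread('pics/s6.png')
for z,col in((0.0,(255,255,0)),(.018,(0,255,255))):
  for j in(0,.1): 
    for e in(-.038,.038):
      pts=[(proj("scene",P+[0,0,.073+z+j]+.038*np.array([np.cos(a),np.sin(a),0]))-[200,80]+.5)*5 for a in np.linspace(0,6.28,40)]
      cv2.polylines(s,[np.array(pts).astype(int)],True,col,1)
cv2.imwrite('pics/s7.png',s)
```

```text
(no output)
```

View pics/t7.png

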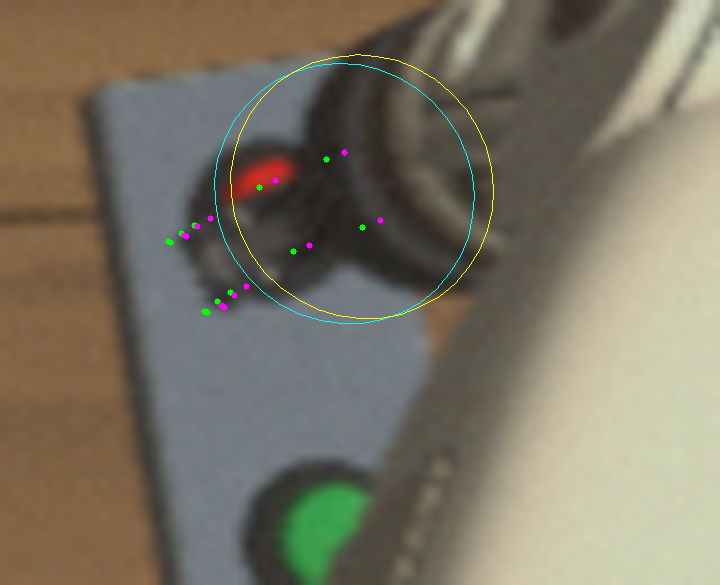

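View pics/s7.png

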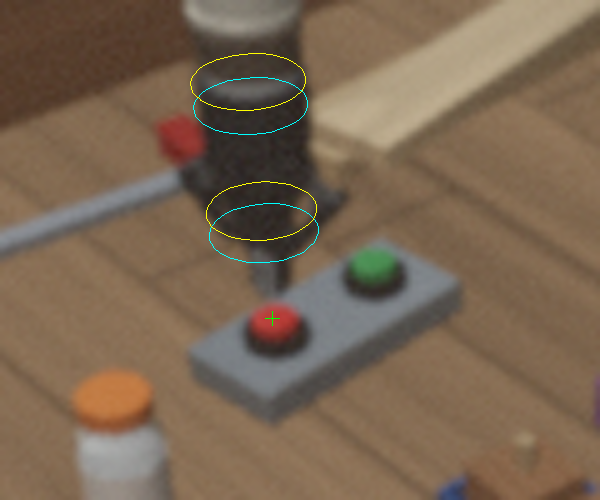

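The linkage lines up sideways in the top view, so only the height reads about 18 mm low. Continuing down in small steps until contact.

Call:
{"op": "drive_tool", "data": {"plan": [{"dx": 0,"dy": 0,"dz": 0.002,"rx": 0,"ry": 0,"rz": 0,"gripper": 255},{"dx": 0,"dy": 0,"dz": 0.002,"rx": 0,"ry": 0,"rz": 0,"gripper": 255},{"dx": 0,"dy": 0,"dz": 0,"rx": 0,"ry": 0,"rz": 0,"gripper": 255}]}}

```text
time: 12.0
position: [0.5369, -0.3089, 0.0439]
eef_rot: [3.141, 0.001, -1.132]
contact_force: [0.6, 0.1, -0.6]
finger_gap: -0.0001
```

Call:
{"op": "drive_tool", "data": {"plan": [{"dx": 0,"dy": 0,"dz": 0.002,"rx": 0,"ry": 0,"rz": 0,"gripper": 255},{"dx": 0,"dy": 0,"dz": 0.002,"rx": 0,"ry": 0,"rz": 0,"gripper": 255},{"dx": 0,"dy": 0,"dz": 0,"rx": 0,"ry": 0,"rz": 0,"gripper": 255}]}}

```text
time: 12.3
position: [0.5369, -0.3089, 0.0399]
eef_rot: [3.141, 0.001, -1.132]
contact_force: [-0.7, -0.6, -0.6]
finger_gap: 0.0002
```

Call:
{"op": "drive_tool", "data": {"plan": [{"dx": 0,"dy": 0,"dz": 0.002,"rx": 0,"ry": 0,"rz": 0,"gripper": 255},{"dx": 0,"dy": 0,"dz": 0.002,"rx": 0,"ry": 0,"rz": 0,"gripper": 255},{"dx": 0,"dy": 0,"dz": 0,"rx": 0,"ry": 0,"rz": 0,"gripper": 255}]}}

```text
time: 12.6
position: [0.5369, -0.3089, 0.0359]
eef_rot: [3.141, 0.001, -1.132]
contact_force: [0.1, 0.0, -0.7]
finger_gap: -0.0002
```

Call:
{"op": "drive_tool", "data": {"plan": [{"dx": 0,"dy": 0,"dz": 0.002,"rx": 0,"ry": 0,"rz": 0,"gripper": 255},{"dx": 0,"dy": 0,"dz": 0,"rx": 0,"ry": 0,"rz": 0,"gripper": 255}]}}

```text
time: 12.8
position: [0.537, -0.309, 0.034]
eef_rot: [3.141, 0.0, -1.132]
contact_force: [1.2, 0.1, -0.2]
finger_gap: -0.0
```

Call:
{"op": "drive_tool", "data": {"plan": [{"dx": 0,"dy": 0,"dz": 0.002,"rx": 0,"ry": 0,"rz": 0,"gripper": 255},{"dx": 0,"dy": 0,"dz": 0,"rx": 0,"ry": 0,"rz": 0,"gripper": 255}]}}

```text
time: 13.0
position: [0.537, -0.309, 0.032]
eef_rot: [3.141, 0.0, -1.132]
contact_force: [0.4, -0.6, -0.3]
finger_gap: -0.0001
```

Call:
{"op": "drive_tool", "data": {"plan": [{"dx": 0,"dy": 0,"dz": 0.002,"rx": 0,"ry": 0,"rz": 0,"gripper": 255},{"dx": 0,"dy": 0,"dz": 0,"rx": 0,"ry": 0,"rz": 0,"gripper": 255}]}}

```text
time: 13.2
position: [0.537, -0.3089, 0.03]
eef_rot: [3.141, 0.0, -1.132]
contact_force: [-0.2, -0.6, 0.6]
finger_gap: -0.0001
```

Run:
```python
from h import *
c=camera("scene");o=monitor.observe();P=o["position"];print(o["time"],P,o["contact_force"])
x0,y0=200,80
k=cv2.resize(c[y0:y0+100,x0:x0+120],None,fx=5,fy=5,interpolation=cv2.INTER_CUBIC)
cv2.imwrite('pics/s8.png',k)
```

```text
13.25 [ 0.53704098 -0.30896127  0.03008858] [ 0.06686138  0.43297603 -0.14823023]
```

View pics/s8.png

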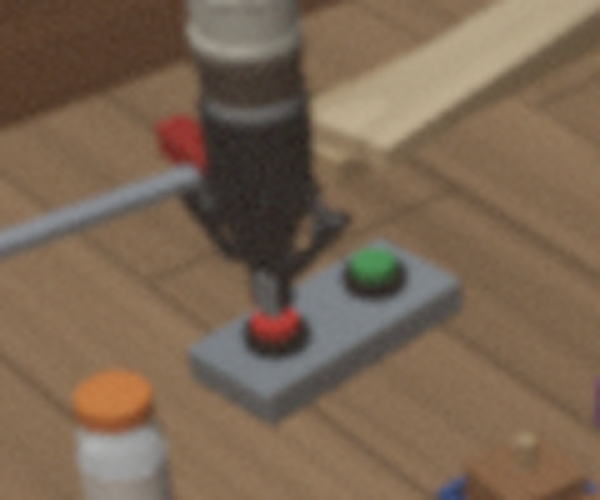

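Fingertips are now just above the red cap at (270, 312). Continuing.

Call:
{"op": "drive_tool", "data": {"plan": [{"dx": 0,"dy": 0,"dz": 0.002,"rx": 0,"ry": 0,"rz": 0,"gripper": 255},{"dx": 0,"dy": 0,"dz": 0,"rx": 0,"ry": 0,"rz": 0,"gripper": 255}]}}

```text
time: 13.45
position: [0.5373, -0.3091, 0.0282]
eef_rot: [-3.142, -0.0, -1.132]
contact_force: [0.9, 0.1, 0.1]
finger_gap: -0.0001
```

Call:
{"op": "drive_tool", "data": {"plan": [{"dx": 0,"dy": 0,"dz": 0.002,"rx": 0,"ry": 0,"rz": 0,"gripper": 255},{"dx": 0,"dy": 0,"dz": 0,"rx": 0,"ry": 0,"rz": 0,"gripper": 255}]}}

```text
time: 13.65
position: [0.5374, -0.3091, 0.0265]
eef_rot: [-3.141, -0.0, -1.132]
contact_force: [0.1, 0.2, 1.1]
finger_gap: 0.0003
```

Call:
{"op": "drive_tool", "data": {"plan": [{"dx": 0,"dy": 0,"dz": 0.002,"rx": 0,"ry": 0,"rz": 0,"gripper": 255},{"dx": 0,"dy": 0,"dz": 0,"rx": 0,"ry": 0,"rz": 0,"gripper": 255}]}}

```text
time: 13.85
position: [0.5374, -0.3092, 0.0245]
eef_rot: [-3.141, -0.0, -1.132]
contact_force: [-0.5, 1.1, 4.4]
finger_gap: 0.0
```

Call:
{"op": "drive_tool", "data": {"plan": [{"dx": 0,"dy": 0,"dz": 0.002,"rx": 0,"ry": 0,"rz": 0,"gripper": 255},{"dx": 0,"dy": 0,"dz": 0,"rx": 0,"ry": 0,"rz": 0,"gripper": 255}]}}

```text
time: 14.05
position: [0.5374, -0.3092, 0.0225]
eef_rot: [-3.141, -0.0, -1.132]
contact_force: [-0.8, -0.6, 4.2]
finger_gap: -0.0002
```

Call:
{"op": "drive_tool", "data": {"plan": [{"dx": 0,"dy": 0,"dz": 0.002,"rx": 0,"ry": 0,"rz": 0,"gripper": 255},{"dx": 0,"dy": 0,"dz": 0,"rx": 0,"ry": 0,"rz": 0,"gripper": 255}]}}

```text
time: 14.25
position: [0.5375, -0.3092, 0.022]
eef_rot: [-3.141, -0.001, -1.132]
contact_force: [-3.7, 1.3, 12.0]
finger_gap: 0.0002
```

The force jumped from about 4 N to 12 N while the fingers stopped at 0.022, about 6 mm below first contact: the button is at its end stop. Now lift clear.

Call:
{"op": "drive_tool", "data": {"plan": [{"dx": 0,"dy": 0,"dz": 0,"rx": 0,"ry": 0,"rz": 0,"gripper": 255},{"dx": 0,"dy": 0,"dz": 0,"rx": 0,"ry": 0,"rz": 0,"gripper": 255},{"dx": 0,"dy": 0,"dz": -0.005,"rx": 0,"ry": 0,"rz": 0,"gripper": 255},{"dx": 0,"dy": 0,"dz": -0.01,"rx": 0,"ry": 0,"rz": 0,"gripper": 255},{"dx": 0,"dy": 0,"dz": -0.02,"rx": 0,"ry": 0,"rz": 0,"gripper": 255},{"dx": 0,"dy": 0,"dz": -0.03,"rx": 0,"ry": 0,"rz": 0,"gripper": 255},{"dx": 0,"dy": 0,"dz": -0.03,"rx": 0,"ry": 0,"rz": 0,"gripper": 255},{"dx": 0,"dy": 0,"dz": -0.02,"rx": 0,"ry": 0,"rz": 0,"gripper": 255},{"dx": 0,"dy": 0,"dz": -0.01,"rx": 0,"ry": 0,"rz": 0,"gripper": 255},{"dx": 0,"dy": 0,"dz": 0,"rx": 0,"ry": 0,"rz": 0,"gripper": 255}]}}

```text
time: 15.25
position: [0.5379, -0.3095, 0.1466]
eef_rot: [-3.14, -0.002, -1.132]
contact_force: [0.0, -1.0, -0.2]
finger_gap: 0.0002
```

Call:
{"op": "drive_tool", "data": {"plan": [{"dx": 0,"dy": 0,"dz": 0,"rx": 0,"ry": 0,"rz": 0,"gripper": 255},{"dx": 0,"dy": 0,"dz": 0,"rx": 0,"ry": 0,"rz": 0,"gripper": 255},{"dx": 0,"dy": 0,"dz": 0,"rx": 0,"ry": 0,"rz": 0,"gripper": 255}]}}

```text
time: 15.55
position: [0.5364, -0.3086, 0.1436]
eef_rot: [3.14, 0.003, -1.132]
contact_force: [-0.4, -0.3, -0.2]
finger_gap: 0.0001
```

Run:
```python
from h import *
c=camera("scene");o=monitor.observe();print(o["time"],o["position"],o["contact_force"],abs(o["qd"]).max())
cv2.imwrite('pics/s9.png',c)
a=cv2.imread('pics/scene0.png').astype(int)
d=abs(c.astype(int)-a).sum(2)
for n,(x0,y0,x1,y1) in dict(tray=(286,165,378,232),mallet=(190,192,276,256),glue=(212,153,236,190),bin=(286,240,348,292),chisel=(403,232,467,286),panel=(238,128,292,162)).items():
    r=d[y0:y1,x0:x1];print(n,r.mean().round(1),(r>90).sum())
```

```text
15.6 [ 0.53654688 -0.30868117  0.1439245 ] [-0.22360831  0.15628836 -0.64952551] 0.008721570063886923
tray 6.0 0
mallet 6.1 0
glue 5.3 0
bin 5.8 0
chisel 5.7 0
panel 5.7 0
```

View pics/s9.png

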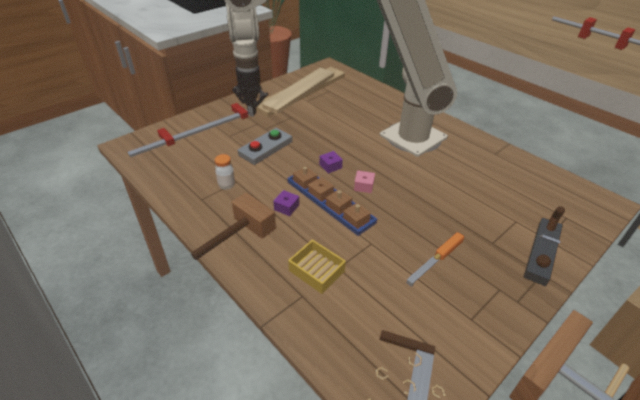

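The arm is clear: fingertips at (250, 112), well above the panel. The panel, tray and bystander regions match the first picture, so the red button is back up.

```bash
python3 -c "
from h import *
print(env.sign_off())"
```

```text
the job is handed in; nothing more can be done
None
```

I pointed at the empty hole, pressed the red button fully and let it come up, then handed the job in at about 15.6 s. No verdict is reported.

- **Pointing:** The missing dowel is in the third block along the tray, hole at about (0.511, 0.016, 0.046). I held the shut fingers straight above it for over 2 s. They were within 2 mm sideways by the arm's readings, with no contact force. I passed over the block in the end cell only with the fingertips at about 0.2 m.
- **Red button:** First contact came at a reported height of about 0.028. The spring load was about 4 N, and the cap stopped about 6 mm lower with the force rising to 12 N, so it was fully down. I then lifted about 12 cm clear.
- **Last checks:** No contact force remained and the arm was still. The scene camera picture of the tray, panel, mallet, glue, bin and chisel matched the first one with no changed pixels, so both buttons look up and nothing looks moved.
- **What disagreed:** The reported fingertip height read about 18–22 mm too low, judging by both pictures and by where the button was met. I chose the pointing height to suit either reading. That puts the fingertips about 31–35 mm above the hole and the grasp point about 50–55 mm above it, inside the 20–65 mm limit. It is higher than the "couple of centimetres" asked for.

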